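# Cover the primer pot and hold a plate flush on the tilted stage

### The job

The sloping pad of the tilt stage has just been primed for bonding the ribbed metal plate. First set the loose cover on the open primer pot so that it sits seated and level, placed rather than dropped; then pick up the plate by its rib, tilt it to match the slope and press its flat underside flush on the middle of the pad, long side running up the slope, until the pad gives a few millimetres on its springs, without forcing it. Finish while still holding the plate pressed there (do not let go), and leave the other things on the bench as they are.

Things in the scene. Friction and masses are not known exactly. Their poses are not given: they have to be found in the camera images.
- stage: aluminium tilt stage, fixed: base 120 (x) x 130 (y) x 12 mm, cheeks 36 x 10 mm at y = +-58 mm, 70 mm high; between them a cradle 110 x 96 x 10 mm, pivoted about y 66 mm above the bench and clamped stiffly at an unknown slope (15 to 35 degrees from level, high edge at +x: the face looks up and to -x). Up to 120 mm tall. Origin: centre of the underside
- pad_face (a point): centre of the upper face of the stage's grey sprung pad, 100 (x) x 80 (y) x 8 mm, about 90 mm above the bench; the pad lies on the cradle and tilts with it. x points up the slope, y is level along the width, z is the outward normal of the sloping face
- pad (a joint): how far the pad is pressed in along its normal, m: 0 at rest, 0.006 at its stop; about 2.4 N to start it, plus 1.2 N per mm
- plate: aluminium plate to be bonded, loose, 80 (x) x 50 (y) x 6 mm, 0.08 to 0.17 kg, lying flat with an upright grip rib on top: 40 (x) x 12 (y) mm, from 6 to 36 mm above the underside, centred. Origin: centre of the flat underside; z towards the rib. The rib is gripped across its 12 mm. To be held with x along the pad's x, either way round
- pot: open round steel primer pot, loose, empty inside, 0.35 kg, 72 mm outer diameter, 60 mm tall, wall 5 mm (mouth 62 mm). Origin: centre of its underside, z up
- cover: white plastic round cover for the pot, loose, standing on its spigot, 0.06 to 0.09 kg: spigot 54 mm diameter from 0 to 6 mm, disc 76 mm diameter from 6 to 11 mm, grip knob 20 mm diameter from 11 to 38 mm. Origin: centre of the spigot's underside, z up; seated, the disc rests on the rim and the origin is 54 mm above the pot's underside
- housing1: bystander: black stepped sensor housing, loose, standing, 39 mm diameter, 61 mm tall, solid. Origin: centre of its underside
- housing2: bystander: the same kind of housing. Origin: centre of its underside
- housing3: bystander: the same kind of housing. Origin: centre of its underside
- tape: bystander: loose brown tape roll lying flat, 90 mm outer diameter, 22 mm tall. Origin: centre of its underside
- driver: bystander: loose red-handled screwdriver about 200 mm long lying flat, along its own x axis. Origin: underside, mid length
There are look-alikes about, which are no part of the job. There is more than one size of the plate; the job needs the largest.

How it is judged:
By the outcome, as a careful person would: the job done as asked, in the order asked, and still so for the second after the job is handed in, while the arm keeps its last pose, push and grip.
It also fails if it takes over 61 s, if anything falls off the work surface, if the arm or the gripper's body presses on something with over 40 N, if the wrist force passes 120 N, or if a joint passes its speed limit or range.

### The arm

A 6-joint arm with a two-finger parallel gripper is mounted at the origin on the work surface. World frame = base frame: x ahead of the robot, y to its left, z up, the work surface at z = 0. Lengths are in m, angles in rad, forces in N, time in s.
With the tool pointing down it reaches from about 0.375 to 0.9 m from the base axis. Payload 3.1 kg.
Tool frame: the origin (TCP) lies at the centre of the arm's flange, where the gripper is bolted on; the fingertips stand robot.tip_extent ahead of it and the grasp point (between the pads) lies 164 mm ahead of it (robot.tip_extent is the distance from the TCP to the fingertips, in m); z points along the fingers, y is the line along which they close (so a half turn about z gives the same grasp; the last joint's range is limited). The gripper opens to 87 mm and grips with 3 to 60 N. Pads are 19 mm wide; open, the fingers measure 117 mm over their backs; the gripper's body (75 mm by 190 mm) begins 51 mm behind the grasp point.
Start: joints at [0.979, 0.527, 1.433, -0, 1.181, -0.178], TCP at [0.251, 0.572, 0.405] pointing down, gripper open.
Joint ranges: [-3.08, 3.08], [-0.75, 2.2], [0.22, 2.44], [-1.43, 4.57], [0, 2.65], [-2.85, 2.85]. Speed limits (rad/s): [2.79, 2.79, 3.14, 3.14, 3.14, 3.14].

### API

Orientations are given as a unit quaternion [x, y, z, w].
In Python, from rig import get_obs, camera, hand_in, cut_out, robot gives the robot as it stands.
- The arm moves only by the tool step_arm, never from a script. Its argument "rows" is a list of rows, each a list of 6 numbers: the shift along the world's x, y, z in m, then the turn, a rotation vector about the world's x, y, z in degrees. A call has 1 to 12 rows; each row shifts and turns the commanded pose from where the row before left it; what a row does not reach is not made up. A row lasts 1/8 s, in which the tool goes at most 62.5 mm and 10.7 degrees, less where a joint would pass 70% of its speed; a pose out of reach is approached as far as the arm can. A call is refused whole if a number of a shift passes 0.0625 or a number of a turn 10.7, either way. A call with a gripper value outside its range is refused whole. "jaw" is the finger opening in m, from 0 to 0.087, set as the call begins (left out, the last holds). The fingers move at their own pace and stop on an object; "squeeze" is the grip in N (left out, the last holds). Time passes only in rows, so rows that do not move let the fingers close. It gives the time, the measured TCP pose, the force, the opening and the grip force at its end, in the units of the state.
- get_obs(): the state, without advancing time (a new reading comes with each control period).
- camera(name): name is "side" or "top"; returns a dict with "pixels" (480x640x3 uint8, blue, green, red), "depth" (480x640 float32, m along the optical axis (not along the pixel's ray), 0 where there is no reading), "fov_y" (degrees; the focal length in pixels is half the picture's height over the tangent of half this angle, whatever the lens; pixels are square), "cx", "cy" (the principal point, pixels), "k1" (the pictures are not rectified: a ray, as slopes to the right and down, at radius r is drawn at 1 + k1 r^2 times it, then the intrinsics apply), "extrinsics" (4x4, takes a point from camera to world coordinates). Camera axes: x right, y up, looking along -z (the intrinsics and any distortion apply to the point x, -y, -z); pixel columns grow to the right and rows downward; lengths in m; the calibration is good to about 2 mm. A picture is of the moment at which its call begins.
- hand_in(): hands the job in; it is judged then, once.
Trained networks look in the newest picture that a camera, given by its name, has taken for a name from the list of things; names that differ only in an ending like _2 or _b are one class to them, and where a whole thing is asked for, a point or a joint stands for the part that bears it (a point fixed in the world has none). Each returns a list of dicts, best first, with "confidence" (0 to 1); they miss things now and then, are a little off and sometimes report something else, mostly with a low value. They report only what shows in the picture. A call takes as long as a camera call. They do not tell look-alikes from the thing itself.
- cut_out(label, camera): "region" (480x640 bool, what is visible of it) and "extent" ([centre column, centre row, width, height] in pixels, round what is visible of it).
The state is a dict: "time": time; "q": joint angles; "joint_velocities": joint speeds; "joint_torque": joint torques, N m; "position": TCP position; "tool_rot": TCP orientation; "ft_force": force on the tool from outside, world axes, zero at the start; "moment": the same for the moment, N m; "grip_width": finger opening in m; "grip_force": force on a finger pad.
Only numpy, scipy, OpenCV 4.12 (cv2) and the standard library are available. Lean on these libraries where they do the work, as an engineer would, in place of code of your own. Each camera call takes 0.05 s, during which the arm holds its last target. There are 200 camera calls.

## Working session

There is one attempt and no reset: what is moved stays moved. The work goes in short steps, Python scripts to look and compute and a tool call to move; the robot and the scene stay as the last step left them, time stands still between calls to the robot, and variables do not carry over. Pictures are saved under pics/ and viewed, at most 10 in all, crops included, and the job is handed in when it is done.

Besides the shell and the picture viewer there is one more tool, called after "Request:" as name(argument=value, ...), one argument or row to a line, values as JSON. step_arm: Moves the arm, as the interface text tells. Its arguments: {"type":"object","properties":{"rows":{"type":"array"},"jaw":{"type":"number"},"squeeze":{"type":"number"}},"required":["rows"]}

```bash
ls; mkdir -p pics; cat > h.py <<'E'
import numpy as np, cv2
from rig import get_obs, camera, hand_in, cut_out, robot
def cloud(c):
    d=c["depth"];H,W=d.shape
    f=H/2/np.tan(np.radians(c["fov_y"])/2)
    K=np.array([[f,0,c["cx"]],[0,f,c["cy"]],[0,0,1]]);D=np.array([c["k1"],0,0,0.])
    v,u=np.mgrid[0:H,0:W]
    p=cv2.undistortPoints(np.stack([u,v],-1).reshape(-1,1,2).astype(np.float64),K,D).reshape(H,W,2)
    P=np.stack([p[...,0]*d,-p[...,1]*d,-d,np.ones_like(d)],-1)
    X=(P@np.array(c["extrinsics"]).T)[...,:3]
    X[d==0]=np.nan
    return X
E
python3 - <<'E'
from h import *
for n in("top","side"):
    c=camera(n);cv2.imwrite(f"pics/{n}0.png",c["pixels"]);X=cloud(c);np.savez(f"{n}0.npz",X=X,pix=c["pixels"])
    print(n,c["fov_y"],c["k1"],np.round(c["extrinsics"],3).tolist())
    for l in["stage","pad_face","plate","pot","cover","housing1","tape","driver"]:
        for r in cut_out(l,n):
            m=r["region"];p=X[m];p=p[~np.isnan(p[:,0])]
            if len(p)==0: print(l,"nodepth");continue
            print(l,round(r["confidence"],2),np.round(r["extent"]).astype(int),len(p),"med",np.round(np.median(p,0),3),"lo",np.round(np.percentile(p,2,0),3),"hi",np.round(np.percentile(p,98,0),3))
print(get_obs(),robot)
E
```

```text
pics
top 47.472212308378744 0.014010881676105763 [[0.008, 0.982, -0.191, 0.313], [-1.0, 0.01, 0.01, 0.004], [0.012, 0.191, 0.982, 1.13], [0.0, 0.0, 0.0, 1.0]]
stage 0.83 [301 192  74  72] 3836 med [0.606 0.009 0.082] lo [ 0.556 -0.055  0.008] hi [0.67  0.073 0.105]
pad_face 0.86 [301 189  48  59] 2053 med [0.611 0.009 0.091] lo [ 0.564 -0.033  0.075] hi [0.658 0.05  0.106]
plate 0.67 [369 213  32  34] 507 med [ 0.585 -0.136  0.005] lo [ 0.557 -0.16   0.001] hi [ 0.618 -0.112  0.03 ]
plate 0.6 [296 275  36  43] 1014 med [0.444 0.015 0.007] lo [ 0.404 -0.017 -0.002] hi [0.485 0.049 0.038]
plate 0.59 [347 275  33  35] 537 med [ 0.452 -0.092  0.005] lo [ 0.425 -0.119  0.001] hi [ 0.481 -0.065  0.031]
pot 0.6 [158 170  21  23] 373 med [0.665 0.303 0.055] lo [0.653 0.291 0.008] hi [0.683 0.322 0.064]
pot 0.56 [449 239  45  37] 1220 med [ 0.523 -0.303  0.023] lo [ 0.486 -0.329  0.003] hi [ 0.553 -0.263  0.063]
cover 0.69 [168 249  39  39] 1066 med [0.497 0.277 0.011] lo [0.463 0.244 0.001] hi [0.532 0.313 0.039]
housing1 0.88 [156 168  24  25] 430 med [0.665 0.305 0.053] lo [0.653 0.291 0. 
[... 2304 characters left out ...]
1,  1.43268590e+00, -6.36518573e-06,
        1.18142264e+00, -1.78519667e-01]), 'joint_velocities': array([ 4.93887101e-05, -7.99932200e-04,  9.20501803e-04,  1.44063829e-03,
       -1.28129672e-03, -1.67669405e-04]), 'joint_torque': array([-4.38384395e-04, -4.39998615e+01, -1.76988173e+01,  6.32735202e-02,
        5.05307084e-02, -2.40373993e-05]), 'position': array([0.25125991, 0.57223812, 0.40480355]), 'tool_rot': array([2.05412617e-01, 9.78675460e-01, 2.96926212e-05, 1.52236355e-05]), 'ft_force': array([ 0.5568508 , -0.64547009,  0.92593937]), 'moment': array([0.00871504, 0.00485434, 0.00874146]), 'grip_force': 0.0, 'grip_width': 0.08722077513672478} <Robot object at 0x7f2f8835fe00>
```

View pics/top0.png

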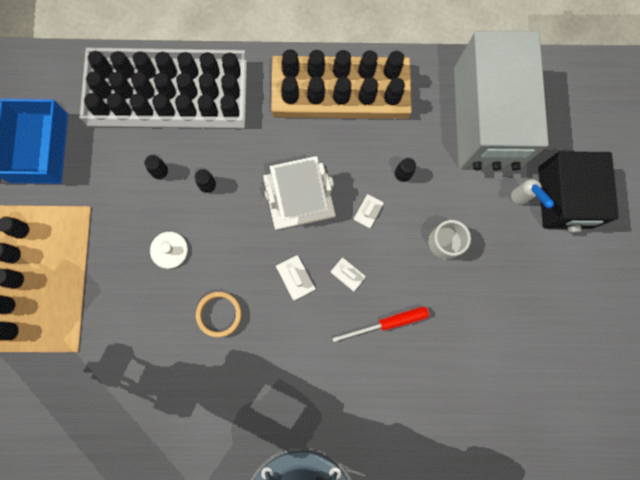

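View pics/side0.png

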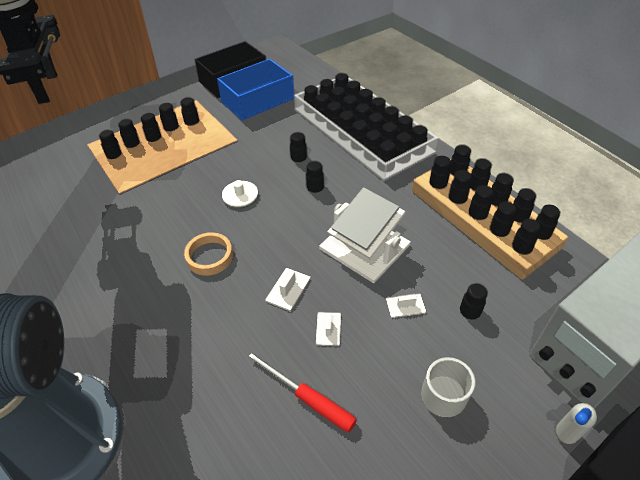

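The top picture shows three plate look-alikes: (296,275), which is the largest, (347,275) and (369,213). There is one cover, at (168,250), and one pot, at (449,240). The pad is at (301,189), and in the side view the stage is at (365,235) and the chosen plate at (290,289). Next I'll measure these precisely and check the plate choice in a crop.

```bash
cat > m.py <<'E'
from h import *
from scipy.optimize import least_squares
def circ(p):
    r=least_squares(lambda a:np.hypot(p[:,0]-a[0],p[:,1]-a[1])-a[2],[*p[:,:2].mean(0),.03],loss="soft_l1",f_scale=.002);return np.round(r.x,4)
def rect(p2):
    (c,s,a)=cv2.minAreaRect((p2*1000).astype(np.float32));return np.round(c,1),np.round(s,1),round(a,1)
def near(X,x,y,r,lo,hi):
    p=X.reshape(-1,3);p=p[~np.isnan(p[:,0])]
    return p[(np.hypot(p[:,0]-x,p[:,1]-y)<r)&(p[:,2]>lo)&(p[:,2]<hi)]
E
python3 - <<'E'
from m import *
for n in("top","side"):
    z=np.load(n+"0.npz");X=z["X"]
    print(n,"bench",np.round(np.median(near(X,.5,.12,.03,-.02,.02)[:,2]),4))
    k=near(X,.497,.277,.05,.033,.045);print("knob top",len(k),k.mean(0),circ(k))
    k=near(X,.497,.277,.05,.007,.018);print("disc",len(k),k[:,2].mean(),circ(k), rect(k[:,:2]))
    k=near(X,.523,-.30,.05,.057,.066);print("rim",len(k),k[:,2].mean(),rect(k[:,:2]),np.percentile(k,[1,99],0))
    k=near(X,.523,-.30,.055,.03,.066);h=cv2.minEnclosingCircle((k[:,:2]*1000).astype(np.float32));print("pot circle",h)
    for nm,(a,b) in dict(A=(.444,.015),B=(.452,-.092),C=(.585,-.136)).items():
        q=near(X,a,b,.06,.0045,.05);t=near(X,a,b,.06,.022,.05);tt=near(X,a,b,.06,.034,.05)
        print(nm,"foot",rect(q[:,:2]),"rib",rect(t[:,:2]),t.mean(0).round(4),t[:,2].max().round(4),"ribtop",len(tt),rect(tt[:,:2]) if len(tt)>3 else"")
    # pad
    r=cut_out("pad_face",n)[0]["region"];p=X[cv2.erode(r.astype(np.uint8),np.ones((7,7)))>0];p=p[~np.isnan(p[:,0])]
    for _ in range(4):
        c=p.mean(0);w=np.linalg.svd(p-c)[2][2];w*=np.sign(w[2]);e=(p-c)@w;p=p[abs(e)<.003]
    P=X[cv2.dilate(r.astype(np.uint8),np.ones((9,9)))>0];P=P[~np.isnan(P[:,0])];P=P[abs((P-c)@w)<.003]
    print("pad n",w,"tilt",np.degrees(np.arccos(w[2])),"az",np.degrees(np.arctan2(w[1],w[0])),"c",c)
    xs=np.array([-w[0]*w[2],-w[1]*w[2],1-w[2]**2]);xs/=np.linalg.norm(xs);ys=np.cross(w,xs)
    R=rect(np.c_[(P-c)@xs,(P-c)@ys]);print(R,"center",c+(R[0][0]*xs+R[0][1]*ys)/1000, "xs",xs)
t=cv2.imread("pics/top0.png")[140:340,260:460];cv2.imwrite("pics/crop.png",cv2.resize(t,None,fx=3,fy=3,interpolation=2))
E
```

```text
top bench 0.0003
knob top 77 [0.49882659 0.27809047 0.03785979] [0.4986 0.2778 0.007 ]
disc 907 0.011398795386713415 [0.4996 0.2795 0.028 ] (array([499.1, 278.9]), array([74.8, 74. ]), 16.7)
rim 253 0.05996483490882072 (array([ 521.3, -297.7]), array([70.3, 70.4]), 81.2) [[ 0.48680678 -0.33203222  0.05710717]
 [ 0.55615399 -0.26268246  0.06444248]]
pot circle ((521.3143310546875, -297.1304016113281), 36.78556442260742)
A foot (array([446.6,  14. ]), array([115.6, 103.6]), 19.4) rib (array([444.7,  15.8]), array([40.1, 12. ]), 28.2) [0.444  0.0157 0.0358] 0.0405 ribtop 100 (array([444.7,  16. ]), array([39.8, 11.7]), 29.3)
B foot (array([451.2, -85.9]), array([103. , 102.2]), 12.4) rib (array([452.6, -92.8]), array([30.4,  9.6]), 48.3) [ 0.452  -0.0931  0.028 ] 0.0321 ribtop 0 
C foot (array([ 592.3, -134.6]), array([102.7, 109.9]), 3.3) rib (array([ 587.9, -138.1]), array([ 9.3, 31.2]), 62.9) [ 0.5877 -0.1376  0.0279] 0.0342 ribtop 1 
pad n [-0.29027694 -0.06203656  0.95492972] tilt 17.267424888903484 az -167.9365060431727 c [0.61116682 0.00868858 0.09120708]
(array([-0.4, -0.2]), ar
[... 601 characters left out ...]
.1,  15.1]), array([41.6, 12.6]), 30.1) [0.4426 0.0127 0.032 ] 0.0363 ribtop 76 (array([443.1,  14.4]), array([39.1, 12.2]), 29.8)
B foot (array([448.1, -95.2]), array([57.2, 37.4]), 47.7) rib (array([450.6, -93.7]), array([31.3,  8.3]), 52.8) [ 0.4501 -0.0947  0.0261] 0.0293 ribtop 0 
C foot (array([ 585.1, -139.8]), array([38.8, 61.1]), 60.7) rib (array([ 586.3, -138.9]), array([10.9, 31.5]), 61.3) [ 0.5855 -0.1395  0.0256] 0.03 ribtop 0 
pad n [-0.29252812 -0.06602519  0.95397483] tilt 17.450797534847464 az -167.28114982168384 c [0.60808208 0.00518692 0.0888778 ]
(array([1.9, 2.3]), array([101.7,  81.9]), 0.7) center [0.60934378 0.00782955 0.08944758] xs [0.93056635 0.21003391 0.29988669]
```

View pics/crop.png

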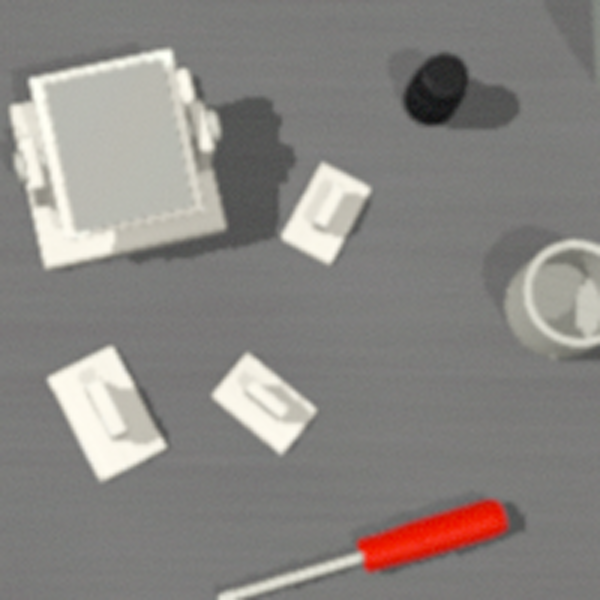

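Plate A measures 79x50 mm with a 40x12 mm rib, so it is the largest. B and C are both about 59x38 mm. In the crop, A's rib is at about (105,405). The slope is about 17.4° and the pad's x azimuth about 12.5°. I'll start by moving over the cover's knob.

```bash
python3 -c "
from h import *
print(robot.tip_extent)"
```

```text
0.1822
```

Request:
step_arm(
  rows=[
    [0.031, -0.0368, -0.015, 0, 0, 0],
    [0.031, -0.0368, -0.015, 0, 0, 0],
    [0.031, -0.0368, -0.015, 0, 0, 0],
    [0.031, -0.0368, -0.015, 0, 0, 0],
    [0.031, -0.0368, -0.015, 0, 0, 0],
    [0.031, -0.0368, -0.015, 0, 0, 0],
    [0.031, -0.0368, -0.015, 0, 0, 0],
    [0.031, -0.0368, -0.015, 0, 0, 0],
    [0, 0, 0, 0, 0, 0],
    [0, 0, 0, 0, 0, 0],
  ],
  jaw=0.06,
  squeeze=20,
)

```text
time: 2.25
position: [0.4991, 0.2779, 0.2848]
tool_rot: [0.206, 0.979, 0.0, -0.0]
ft_force: [0.6, 0.1, 0.1]
grip_width: 0.0602
grip_force: 0.0
```

Request:
step_arm(
  rows=[
    [0, 0, -0.03, 0, 0, 0],
    [0, 0, -0.03, 0, 0, 0],
    [0, 0, -0.018, 0, 0, 0],
    [0, 0, -0.009, 0, 0, 0],
    [0, 0, 0, 0, 0, 0],
  ],
)

```text
time: 2.88
position: [0.4991, 0.2783, 0.1977]
tool_rot: [0.205, 0.979, -0.0, -0.0]
ft_force: [-0.4, -0.7, 0.7]
grip_width: 0.06
grip_force: 0.0
```

Request:
step_arm(
  rows=[
    [0, 0, 0, 0, 0, 0],
    [0, 0, 0, 0, 0, 0],
    [0, 0, 0, 0, 0, 0],
    [0, 0, 0, 0, 0, 0],
    [0, 0, 0, 0, 0, 0],
    [0, 0, 0, 0, 0, 0],
  ],
  jaw=0.0,
  squeeze=20,
)

```text
time: 3.62
position: [0.4993, 0.2778, 0.1978]
tool_rot: [0.205, 0.979, -0.0, 0.0]
ft_force: [0.5, -0.9, 1.1]
grip_width: 0.0194
grip_force: 20.0
```

Request:
step_arm(
  rows=[
    [0, 0, 0.02, 0, 0, 0],
    [0, 0, 0.04, 0, 0, 0],
    [0, 0, 0.04, 0, 0, 0],
    [0, 0, 0.04, 0, 0, 0],
    [0, 0, 0.01, 0, 0, 0],
  ],
)

```text
time: 4.25
position: [0.4998, 0.2781, 0.3502]
tool_rot: [0.205, 0.979, 0.001, 0.002]
ft_force: [0.8, -0.1, -0.7]
grip_width: 0.0193
grip_force: 20.0
```

Request:
step_arm(
  rows=[
    [0.0018, -0.03, 0, 0, 0, 0],
    [0.0018, -0.0516, 0, 0, 0, 0],
    [0.0018, -0.0516, 0, 0, 0, 0],
    [0.0018, -0.0516, 0, 0, 0, 0],
    [0.0018, -0.0516, 0, 0, 0, 0],
    [0.0018, -0.0516, 0, 0, 0, 0],
    [0.0018, -0.0516, 0, 0, 0, 0],
    [0.0018, -0.0516, 0, 0, 0, 0],
    [0.0018, -0.0516, 0, 0, 0, 0],
    [0.0018, -0.0516, 0, 0, 0, 0],
    [0.0018, -0.0516, 0, 0, 0, 0],
    [0.0018, -0.03, 0, 0, 0, 0],
  ],
)

```text
time: 5.75
position: [0.5203, -0.3007, 0.3461]
tool_rot: [0.207, 0.978, 0.0, -0.001]
ft_force: [-0.6, 1.1, 0.1]
grip_width: 0.0197
grip_force: 20.0
```

Request:
step_arm(
  rows=[
    [0, 0, -0.02, 0, 0, 0],
    [0, 0, -0.03, 0, 0, 0],
    [0, 0, 0, 0, 0, 0],
  ],
)

```text
time: 6.12
position: [0.5195, -0.2973, 0.2942]
tool_rot: [0.206, 0.979, 0.002, -0.004]
ft_force: [0.3, -0.7, -0.0]
grip_width: 0.0196
grip_force: 20.0
```

```bash
python3 - <<'E'
from m import *
print(get_obs()["position"],get_obs()["grip_width"])
for n in("top","side"):
    c=camera(n);X=cloud(c);np.savez(n+"1.npz",X=X)
    x,y,z=get_obs()["position"];b=z-.1978
    k=near(X,x,y,.055,b+.004,b+.016);print(n,len(k),"disc",rect(k[:,:2]),circ(k),np.percentile(k,[2,50,98],0)[:,2])
    k=near(X,.521,-.298,.05,.055,.064);print("rim",len(k),rect(k[:,:2]))
    cv2.imwrite(f"pics/{n}1.png",c["pixels"])
a=cv2.imread("pics/top1.png")[150:300,350:550];b=cv2.imread("pics/side1.png")[280:430,350:550]
cv2.imwrite("pics/c1.png",cv2.resize(np.hstack([a,b]),None,fx=2,fy=2))
E
```

```text
[ 0.51954778 -0.29732267  0.29419089] 0.01957528483892688m.py:4: RuntimeWarning: Mean of empty slice.
  r=least_squares(lambda a:np.hypot(p[:,0]-a[0],p[:,1]-a[1])-a[2],[*p[:,:2].mean(0),.03],loss="soft_l1",f_scale=.002);return np.round(r.x,4)
  ret = um.true_divide(
Traceback (most recent call last):
  File "m.py", line 4, in circ
    r=least_squares(lambda a:np.hypot(p[:,0]-a[0],p[:,1]-a[1])-a[2],[*p[:,:2].mean(0),.03],loss="soft_l1",f_scale=.002);return np.round(r.x,4)
ValueError: Initial guess is outside of provided bounds
```

```bash
python3 - <<'E'
from m import *
o=get_obs();x,y,z=o["position"];b=z-.1978;print(o["position"],o["tool_rot"])
for n in("top","side"):
    c=camera(n);X=cloud(c);np.savez(n+"1.npz",X=X);cv2.imwrite(f"pics/{n}1.png",c["pixels"])
    k=near(X,x,y,.055,b+.004,b+.016);print(n,len(k))
    if len(k)>20: print("disc",rect(k[:,:2]),circ(k),np.percentile(k,[2,50,98],0)[:,2]-b)
    k=near(X,.521,-.298,.05,.055,.064);print("rim",len(k),rect(k[:,:2]) if len(k)>20 else"")
a=cv2.imread("pics/top1.png")[150:300,350:550];b=cv2.imread("pics/side1.png")[280:430,350:550]
cv2.imwrite("pics/c1.png",cv2.resize(np.hstack([a,b]),None,fx=2,fy=2))
E
```

```text
[ 0.52026192 -0.29770433  0.29585959] [ 0.20545731  0.97866304  0.00115402 -0.00214611]
top 0
rim 0 
side 1064
disc (array([ 509.3, -295.2]), array([73.4, 54.1]), 88.3) [ 0.5205 -0.2965  0.0289] [0.0076039  0.01061213 0.01320906]
rim 236 (array([ 501.5, -302.7]), array([34.7, 68.3]), 15.3)
```

View pics/c1.png

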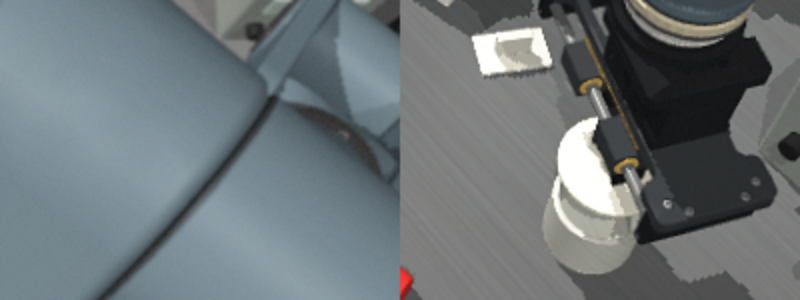

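The right half of the crop shows the cover level in the grip, with its disc over the pot rim at (600,190). The top camera's view is blocked by the arm. I'll shift the cover 2 mm to -y and lower it slowly.

Request:
step_arm(
  rows=[
    [0, -0.002, -0.015, 0, 0, 0],
    [0, 0, -0.015, 0, 0, 0],
    [0, 0, -0.005, 0, 0, 0],
    [0, 0, -0.003, 0, 0, 0],
    [0, 0, -0.002, 0, 0, 0],
    [0, 0, 0, 0, 0, 0],
    [0, 0, 0, 0, 0, 0],
  ],
)

```text
time: 7.15
position: [0.521, -0.3002, 0.258]
tool_rot: [0.205, 0.979, -0.0, 0.0]
ft_force: [-0.3, -0.1, -0.9]
grip_width: 0.0197
grip_force: 20.0
```

Request:
step_arm(
  rows=[
    [0, 0, -0.001, 0, 0, 0],
    [0, 0, -0.001, 0, 0, 0],
    [0, 0, -0.001, 0, 0, 0],
    [0, 0, 0, 0, 0, 0],
  ],
)

```text
time: 7.65
position: [0.5208, -0.3001, 0.2546]
tool_rot: [0.205, 0.979, 0.0, -0.0]
ft_force: [0.5, -1.1, -0.4]
grip_width: 0.0196
grip_force: 20.0
```

Request:
step_arm(
  rows=[
    [0, 0, -0.001, 0, 0, 0],
    [0, 0, -0.001, 0, 0, 0],
    [0, 0, -0.0006, 0, 0, 0],
    [0, 0, 0, 0, 0, 0],
    [0, 0, 0, 0, 0, 0],
  ],
)

```text
time: 8.28
position: [0.5209, -0.3002, 0.2522]
tool_rot: [0.205, 0.979, -0.0, 0.0]
ft_force: [-0.8, -0.0, -2.4]
grip_width: 0.0191
grip_force: 20.0
```

Request:
step_arm(
  rows=[
    [0, 0, -0.0006, 0, 0, 0],
    [0, 0, 0, 0, 0, 0],
  ],
)

```text
time: 8.52
position: [0.5209, -0.3002, 0.2519]
tool_rot: [0.205, 0.979, -0.0, 0.0]
ft_force: [-0.3, 0.5, 2.2]
grip_width: 0.0191
grip_force: 20.0
```

Request:
step_arm(
  rows=[
    [0, 0, -0.0006, 0, 0, 0],
    [0, 0, 0, 0, 0, 0],
  ],
)

```text
time: 8.78
position: [0.5209, -0.3002, 0.2518]
tool_rot: [0.205, 0.979, -0.0, 0.0]
ft_force: [-1.0, 1.2, 5.7]
grip_width: 0.0193
grip_force: 20.0
```

The cover made contact exactly at the predicted seated height, so I'll release it and retreat.

Request:
step_arm(
  rows=[
    [0, 0, 0, 0, 0, 0],
    [0, 0, 0, 0, 0, 0],
    [0, 0, 0, 0, 0, 0],
    [0, 0, 0, 0, 0, 0],
  ],
  jaw=0.06,
)

```text
time: 9.28
position: [0.5208, -0.3001, 0.2507]
tool_rot: [0.205, 0.979, 0.0, -0.0]
ft_force: [0.2, 0.6, 0.7]
grip_width: 0.0513
grip_force: 0.0
```

Request:
step_arm(
  rows=[
    [0, 0, 0.02, 0, 0, 0],
    [0, 0, 0.03, 0, 0, 0],
    [0, 0, 0.03, 0, 0, 0],
    [-0.012, 0.045, 0, 0, 0, 10],
    [-0.012, 0.045, 0, 0, 0, 10],
    [-0.012, 0.045, 0, 0, 0, 10],
    [-0.012, 0.045, 0, 0, 0, 10],
    [-0.012, 0.045, 0, 0, 0, 10],
    [-0.012, 0.045, 0, 0, 0, 2.7],
    [-0.005, 0.045, 0, 0, 0, 0],
    [0, 0, 0, 0, 0, 0],
    [0, 0, 0, 0, 0, 0],
  ],
)

```text
time: 10.78
position: [0.4443, 0.0146, 0.3311]
tool_rot: [-0.251, 0.968, -0.0, 0.001]
ft_force: [0.2, -0.3, -0.3]
grip_width: 0.0603
grip_force: 0.0
```

```bash
python3 - <<'E'
from m import *
o=get_obs();print(o["position"],o["tool_rot"],o["q"])
for n in("top","side"):
    c=camera(n);X=cloud(c);cv2.imwrite(f"pics/{n}2.png",c["pixels"])
    k=near(X,.521,-.298,.05,.055,.075);print(n,len(k))
    if len(k)>20:
        A=np.c_[k[:,:2],np.ones(len(k))];s=np.linalg.lstsq(A,k[:,2],rcond=None)[0]
        print("disc",rect(k[:,:2]),"tilt deg",np.degrees(s[:2]),np.median(k[:,2]))
    k=near(X,.521,-.298,.05,.088,.105);print("knob",len(k),k.mean(0) if len(k) else"")
    t=near(X,.444,.015,.05,.031,.045);print("rib",len(t),rect(t[:,:2]) if len(t)>9 else "")
cv2.imwrite("pics/c2.png",cv2.resize(cv2.imread("pics/side2.png")[280:430,350:550],None,fx=3,fy=3))
E
```

```text
[0.44434856 0.01456639 0.33112788] [-2.50661656e-01  9.68074484e-01 -4.84445992e-04  5.40616386e-04] [-2.19463515e-01  4.12348883e-01  1.94829923e+00 -5.26621729e-04
  7.79540771e-01 -2.29661303e+00]
top 1013
disc (array([ 521.4, -297.7]), array([75. , 74.4]), 34.1) tilt deg [0.21891319 0.02404018] 0.06525147902186079
knob 81 [ 0.52141749 -0.29726972  0.09203772]
rib 0 
side 1760
disc (array([ 520.4, -299.2]), array([73.7, 75.2]), 84.8) tilt deg [0.30200422 0.29823457] 0.0636018239570158
knob 142 [ 0.51935211 -0.29978671  0.09055178]
rib 132 (array([443.4,  15.3]), array([42. , 12.9]), 32.5)
```

View pics/c2.png

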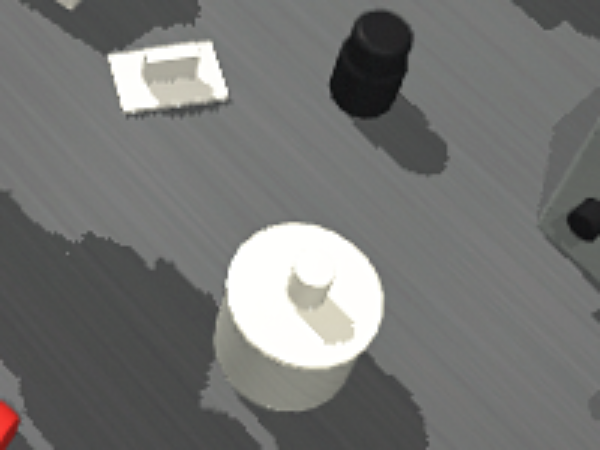

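The crop shows the cover seated level on the pot, with its knob at (312,285) and disc fit tilts of 0.3° or less. Next I'll descend on the rib of plate A.

Request:
step_arm(
  rows=[
    [0, 0.0005, -0.04, 0, 0, 0],
    [0, 0, -0.04, 0, 0, 0],
    [0, 0, -0.03, 0, 0, 0],
    [0, 0, -0.02, 0, 0, 0],
    [0, 0, -0.0085, 0, 0, 0],
    [0, 0, 0, 0, 0, 0],
  ],
)

```text
time: 11.62
position: [0.4442, 0.0146, 0.1921]
tool_rot: [-0.25, 0.968, 0.0, -0.0]
ft_force: [-0.1, 0.5, 1.1]
grip_width: 0.0602
grip_force: 0.0
```

Request:
step_arm(
  rows=[
    [0, 0, 0, 0, 0, 0],
    [0, 0, 0, 0, 0, 0],
    [0, 0, 0, 0, 0, 0],
    [0, 0, 0, 0, 0, 0],
    [0, 0, 0, 0, 0, 0],
    [0, 0, 0, 0, 0, 0],
  ],
  jaw=0.0,
  squeeze=45,
)

```text
time: 12.38
position: [0.4439, 0.0154, 0.1925]
tool_rot: [-0.25, 0.968, 0.0, -0.0]
ft_force: [-0.8, 0.5, 1.0]
grip_width: 0.0115
grip_force: 45.0
```

Request:
step_arm(
  rows=[
    [0, 0, 0.015, 0, 0, 0],
    [0, 0, 0.04, 0, 0, 0],
    [0, 0, 0.04, 0, 0, 0],
    [0, 0, 0.04, 0, 0, 0],
    [0, 0, 0.03, 0, 0, 0],
    [0, 0, 0, 0, 0, 0],
    [0, 0, 0, 0, 0, 0],
  ],
)

```text
time: 13.25
position: [0.4432, 0.0155, 0.3566]
tool_rot: [-0.25, 0.968, 0.0, -0.001]
ft_force: [-0.6, -0.2, -2.5]
grip_width: 0.0116
grip_force: 45.0
```

Request:
step_arm(
  rows=[
    [0.02, -0.004, 0, 0, 0, -8],
    [0.02, -0.004, 0, 0, 0, -8],
    [0.02, -0.005, 0, 1.3, -5.65, 0],
    [0.02, -0.005, 0, 1.3, -5.65, 0],
    [0.0218, -0.004, 0, 1.31, -5.65, 0],
    [0, 0, -0.02, 0, 0, 0],
    [0, 0, -0.02, 0, 0, 0],
    [0, 0, -0.0135, 0, 0, 0],
    [0, 0, 0, 0, 0, 0],
    [0, 0, 0, 0, 0, 0],
    [0, 0, 0, 0, 0, 0],
    [0, 0, 0, 0, 0, 0],
  ],
)

```text
time: 14.75
position: [0.5458, -0.0067, 0.3046]
tool_rot: [-0.112, 0.982, 0.017, 0.151]
ft_force: [0.3, -0.1, -1.7]
grip_width: 0.0116
grip_force: 45.0
```

```bash
cat > p.py <<'E'
from m import *
from scipy.spatial.transform import Rotation as R
o=get_obs();T=R.from_quat(o["tool_rot"]).as_matrix();t=o["position"]
a=T[:,2];y=T[:,1];print(t,"z",a.round(4),"y az",np.degrees(np.arctan2(y[1],y[0])),"q",o["q"].round(2),"f",o["ft_force"].round(2))
C=np.array([.6101,.0081,.0908]);n=np.array([-.2913,-.0673,.9542])
u=t+.1925*a;d=u-C;X_=np.array([np.cos(.3037)*np.cos(.2269),np.cos(.3037)*np.sin(.2269),np.sin(.3037)])
print("plate rel pad: x,y,n mm",(d@X_*1e3).round(2),(d@np.cross(n,X_)*1e3).round(2),(d@n*1e3).round(2),"tilt err deg",np.degrees(np.arccos(-a@n)))
E
python3 - <<'E'
from p import *
c=camera("side");X=cloud(c);np.savez("side3.npz",X=X);cv2.imwrite("pics/side3.png",c["pixels"])
rel=(X-C);N=rel@n;U=rel@X_;V=rel@np.cross(n,X_)
for lo,hi in((-.006,.006),(.03,.042)):
    m=(abs(U)<.055)&(abs(V)<.045)&(N>lo)&(N<hi)
    p=X[m]
    if len(p)>50:
        c0=p.mean(0);w=np.linalg.svd(p-c0)[2][2];w*=np.sign(w[2]);print(len(p),"normal",w.round(4),"N med",np.median(N[m]).round(4),rect(np.c_[U[m],V[m]]))
cv2.imwrite("pics/c3.png",cv2.resize(c["pixels"][130:300,260:460],None,fx=3,fy=3))
E
```

```text
[ 0.54580951 -0.0066531   0.30464212] z [ 0.2926  0.0669 -0.9539] y az 102.99189641557635 q [-0.25  0.54  1.82  0.27  0.53 -2.27] f [ 0.34 -0.09 -1.74]
plate rel pad: x,y,n mm 1.24 -0.04 31.28 tilt err deg 0.6261483746851838
944 normal [-0.2901 -0.0749  0.9541] N med -0.0012 (array([-2.7, -0.4]), array([80.9, 99.6]), 90.0)
542 normal [-0.3006 -0.0725  0.951 ] N med 0.0355 (array([-8.2,  0.5]), array([52. , 64.2]), 89.6)
```

View pics/c3.png

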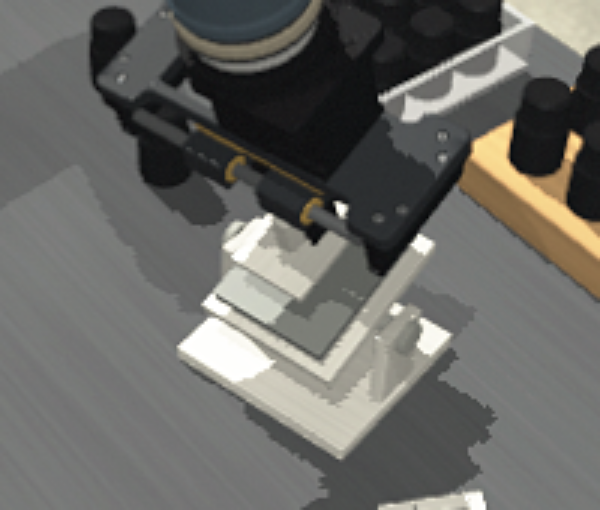

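The crop shows the plate, at about (290,265), hovering parallel over the pad and centred on it. Its low edge measures at -40 mm. I'll lower it along the normal.

Request:
step_arm(
  rows=[
    [0.0018, 0.0005, -0.0067, 0, 0, 0],
    [0.0018, 0.0005, -0.0067, 0, 0, 0],
    [0.0018, 0.0005, -0.0067, 0, 0, 0],
    [0.002, 0.0004, -0.0067, 0, 0, 0],
    [0, 0, 0, 0, 0, 0],
    [0, 0, 0, 0, 0, 0],
    [0, 0, 0, 0, 0, 0],
  ],
)

```text
time: 15.68
position: [0.5531, -0.0048, 0.2774]
tool_rot: [-0.112, 0.982, 0.017, 0.15]
ft_force: [-0.3, 0.5, -2.4]
grip_width: 0.0119
grip_force: 45.0
```

```bash
python3 p.py
```

```text
[ 0.5531164  -0.00478661  0.27740003] z [ 0.2918  0.0671 -0.9541] y az 102.9886893937694 q [-0.24  0.59  1.82  0.3   0.48 -2.29] f [-0.32  0.49 -2.41]
plate rel pad: x,y,n mm 0.13 0.2 3.03 tilt err deg 0.6215940732268039
```

Request:
step_arm(
  rows=[
    [0.0003, 0.0001, -0.00095, 0, 0, 0],
    [0.0003, 0, -0.00095, 0, 0, 0],
    [0, 0, 0, 0, 0, 0],
    [0, 0, 0, 0, 0, 0],
  ],
)

```text
time: 16.18
position: [0.5537, -0.0047, 0.2753]
tool_rot: [-0.112, 0.982, 0.017, 0.15]
ft_force: [-0.9, -0.2, -2.6]
grip_width: 0.012
grip_force: 45.0
```

Request:
step_arm(
  rows=[
    [0.0003, 0.0001, -0.00095, 0, 0, 0],
    [0, 0, 0, 0, 0, 0],
    [0, 0, 0, 0, 0, 0],
  ],
)

```text
time: 16.55
position: [0.554, -0.0046, 0.2744]
tool_rot: [-0.112, 0.982, 0.017, 0.15]
ft_force: [-0.0, -0.7, 0.2]
grip_width: 0.0118
grip_force: 45.0
```

Request:
step_arm(
  rows=[
    [0.0003, 0.0001, -0.00095, 0, 0, 0],
    [0, 0, 0, 0, 0, 0],
    [0, 0, 0, 0, 0, 0],
  ],
)

```text
time: 16.92
position: [0.5543, -0.0045, 0.2734]
tool_rot: [-0.112, 0.982, 0.017, 0.15]
ft_force: [-0.5, -2.2, 1.9]
grip_width: 0.0119
grip_force: 45.0
```

```bash
python3 p.py
```

```text
[ 0.55427814 -0.00451861  0.27342797] z [ 0.2915  0.0671 -0.9542] y az 102.9864070687371 q [-0.24  0.6   1.82  0.3   0.47 -2.29] f [-0.53 -2.16  1.91]
plate rel pad: x,y,n mm 0.01 0.22 -1.11 tilt err deg 0.6209640128022564
```

Request:
step_arm(
  rows=[
    [0.0003, 0.0001, -0.00095, 0, 0, 0],
    [0.0003, 0, -0.00095, 0, 0, 0],
    [0, 0, -0.0003, 0, 0, 0],
    [0, 0, 0, 0, 0, 0],
    [0, 0, 0, 0, 0, 0],
    [0, 0, 0, 0, 0, 0],
    [0, 0, 0, 0, 0, 0],
  ],
)

```text
time: 17.8
position: [0.5549, -0.0044, 0.2712]
tool_rot: [-0.112, 0.982, 0.017, 0.15]
ft_force: [-1.7, -1.1, 4.4]
grip_width: 0.0121
grip_force: 45.0
```

```bash
python3 - <<'E'
from p import *
F=[]
for i in range(8):
    c=camera("side");o=get_obs();F.append(np.r_[o["ft_force"],o["moment"]])
F=np.array(F);print(F.mean(0).round(2),F.std(0).round(2),"Fn",F[:,:3].mean(0)@n)
X=cloud(c);rel=X-C;N=rel@n;U=rel@X_;V=rel@np.cross(n,X_)
for nm,m in dict(pad=(abs(U)<.055)&(abs(V)<.045)&(N>-.009)&(N<.0005),plate=(abs(U)<.055)&(abs(V)<.045)&(N>.0005)&(N<.007)).items():
    p=X[m];c0=p.mean(0);w=np.linalg.svd(p-c0)[2][2];w*=np.sign(w[2]);print(nm,len(p),w.round(3),np.median(N[m]).round(4),np.percentile(U[m],[1,99]).round(4),np.percentile(V[m],[1,99]).round(4))
cv2.imwrite("pics/side4.png",c["pixels"]);cv2.imwrite("pics/c4.png",cv2.resize(c["pixels"][130:300,260:460],None,fx=3,fy=3))
for l in("plate","cover"):
    for r in cut_out(l,"side")[:4]: print(l,r["confidence"],r["extent"])
E
```

```text
[ 0.55493985 -0.00437044  0.27122491] z [ 0.2916  0.0671 -0.9542] y az 102.98757105628978 q [-0.24  0.6   1.82  0.3   0.47 -2.29] f [-1.67 -1.07  4.38]
plate rel pad: x,y,n mm 0.02 0.22 -3.42 tilt err deg 0.6210533825626983
[-1.83 -1.16  4.05 -0.05  0.35 -0.01] [0.56 0.44 0.53 0.03 0.02 0.02] Fn 4.472000814569838
pad 804 [-0.318 -0.082  0.944] -0.0046 [-0.0513  0.0035] [-0.0403  0.0395]
plate 297 [-0.299 -0.06   0.952] 0.0017 [-0.0411  0.0167] [-0.0243  0.0252]
plate 0.75 [405.8, 305.8, 38.2, 23.8]
plate 0.68 [359.2, 223.2, 34.5, 30.4]
plate 0.62 [359.1, 231.0, 52.0, 36.8]
plate 0.57 [325.1, 327.9, 26.7, 32.5]
cover 0.84 [450.6, 379.1, 53.5, 45.3]
```

View pics/c4.png

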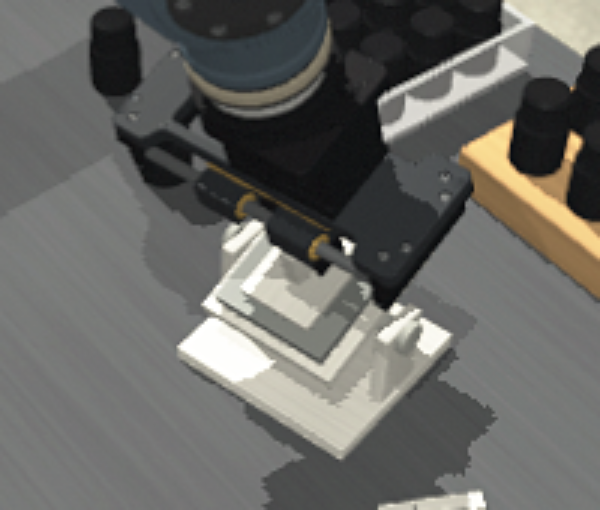

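The plate is pressed about 3.3 mm, and that depth agrees between force and vision. There is a residual moment of 0.35 N m about y. A small tilt probe about the plate centre will show whether that is edge contact or just gripper weight.

Request:
step_arm(
  rows=[
    [-0.00124, -0.0003, -0.0004, 0.09, -0.39, 0],
    [0, 0, 0, 0, 0, 0],
    [0, 0, 0, 0, 0, 0],
    [0, 0, 0, 0, 0, 0],
  ],
)

```text
time: 18.8
position: [0.5538, -0.0046, 0.2708]
tool_rot: [-0.112, 0.982, 0.017, 0.154]
ft_force: [-1.4, -0.4, 4.5]
grip_width: 0.0118
grip_force: 45.0
```

```bash
cat > f.py <<'E'
from p import *
F=[]
for i in range(8):
    camera("side");o=get_obs();F.append(np.r_[o["ft_force"],o["moment"]])
F=np.array(F);print(F.mean(0).round(3),"Fn",F[:,:3].mean(0)@n,"tilt",np.degrees(np.arccos(-a[2])))
E
python3 f.py
```

```text
[ 0.55375564 -0.00462503  0.27082521] z [ 0.2981  0.0686 -0.952 ] y az 102.99096741291797 q [-0.24  0.6   1.82  0.32  0.46 -2.31] f [-1.36 -0.43  4.52]
plate rel pad: x,y,n mm 0.11 0.24 -3.43 tilt err deg 0.7485820794997055
[-0.711 -0.196  4.65   0.021  0.33   0.008] Fn 4.657418084195468 tilt 17.815151779865662
```

Request:
step_arm(
  rows=[
    [0.00124, 0.0003, 0.0004, -0.09, 0.39, 0],
    [0.00124, 0.0003, 0.0004, -0.09, 0.39, 0],
    [0, 0, 0, 0, 0, 0],
    [0, 0, 0, 0, 0, 0],
    [0, 0, 0, 0, 0, 0],
  ],
)

```text
time: 19.82
position: [0.5561, -0.0041, 0.2715]
tool_rot: [-0.112, 0.983, 0.017, 0.147]
ft_force: [-1.7, -0.4, 4.4]
grip_width: 0.012
grip_force: 45.0
```

```bash
python3 f.py
```

```text
[ 0.55609473 -0.00407875  0.27154673] z [ 0.2849  0.0656 -0.9563] y az 102.98542835066783 q [-0.24  0.6   1.81  0.29  0.48 -2.28] f [-1.73 -0.44  4.39]
plate rel pad: x,y,n mm -0.12 0.25 -3.46 tilt err deg 0.736707977637352
[-1.558 -0.852  4.355  0.005  0.035 -0.008] Fn 4.666406207482332 tilt 17.000463539094955
```

Request:
step_arm(
  rows=[
    [0.00124, 0.0003, 0.0004, -0.09, 0.39, 0],
    [0, 0, 0, 0, 0, 0],
    [0, 0, 0, 0, 0, 0],
    [0, 0, 0, 0, 0, 0],
  ],
)

```text
time: 20.72
position: [0.5574, -0.0038, 0.272]
tool_rot: [-0.112, 0.983, 0.016, 0.143]
ft_force: [-1.2, -0.2, 4.4]
grip_width: 0.0116
grip_force: 45.0
```

```bash
python3 f.py
```

```text
[ 0.55735257 -0.00377878  0.27195733] z [ 0.2784  0.0641 -0.9583] y az 102.9854193250982 q [-0.24  0.61  1.8   0.28  0.49 -2.26] f [-1.21 -0.24  4.4 ]
plate rel pad: x,y,n mm -0.11 0.27 -3.44 tilt err deg 1.0111997676744364
[-1.641 -1.412  4.456 -0.061  0.058 -0.055] Fn 4.825378467575276 tilt 16.598814777443277
```

Below 17.0° the moment saturates, meaning the upper edge is bearing. At 17.8° the opposite edge bears. The balanced, flush angle is therefore about 17.4°, so I'll return there.

Request:
step_arm(
  rows=[
    [-0.00124, -0.0003, -0.0004, 0.09, -0.39, 0],
    [-0.00124, -0.0003, -0.0004, 0.09, -0.39, 0],
    [0, 0, 0, 0, 0, 0],
    [0, 0, 0, 0, 0, 0],
    [0, 0, 0, 0, 0, 0],
    [0, 0, 0, 0, 0, 0],
  ],
)

```text
time: 21.88
position: [0.5549, -0.0044, 0.2712]
tool_rot: [-0.112, 0.982, 0.017, 0.15]
ft_force: [-0.1, -1.0, 5.2]
grip_width: 0.0118
grip_force: 45.0
```

```bash
python3 f.py; python3 -c "
from h import *
print(get_obs()['grip_width'],get_obs()['grip_force'])
print(hand_in())"
```

```text
[ 0.55490616 -0.00437761  0.27115662] z [ 0.2914  0.0671 -0.9542] y az 102.99145680408148 q [-0.24  0.6   1.82  0.3   0.47 -2.29] f [-0.13 -1.03  5.18]
plate rel pad: x,y,n mm -0.06 0.23 -3.47 tilt err deg 0.6208647124411476
[-0.856 -1.315  4.465 -0.068  0.136 -0.043] Fn 4.598844609611544 tilt 17.399500056344415
0.011560204231277748 44.96621813625097
the job is handed in; nothing more can be done
None
```

I handed the job in at about 22 s with the cover seated level on the pot and the largest plate held on the middle of the pad, at about 17.4° to match the slope and pressed in about 3.4 mm; the judge's result was not shown.

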